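Clamp a jar in the kitchen jar holder

TASK

Slide the stop of the jar holder up until the jar is held snugly and upright between the stop and the fixed jaw, while the cam lever is still open. Then flip the cam lever right over until it lies flat and locks the stop, let go, and leave the mug and the salt shaker where they stand.

Things in the scene. Friction and masses are not known exactly. Their poses are not given: they have to be found in the camera images.
- holder: Jar holder, fixed to the table: pale wooden board 124 x 400 x 18 mm, on it a flat aluminium track 70 mm wide, its top 26 mm above the table. Origin: centre of the underside. y runs along the track from the sliding stop to the fixed jaw (dark steel plate 70 mm wide, 50 tall, across the track near the +y end), z up, x away from the robot.
- fixed_jaw_face (a point): Centre of the fixed jaw's rubber face, which looks to the holder's -y; 25 mm above the track. Axes as the holder's.
- stop (a joint): Travel of the sliding stop along the track, m: 0 = farthest from the fixed jaw, grows to 0.140 towards it (holder's +y). Drag about 4 N with the lever open; about 0.112 when the jar touches both jaws. The stop: dark steel carriage 80 mm wide, 150 long, its jaw plate (70 wide, 52 tall) at the +y end; the lever is 70 mm, the grip rib 135 mm behind the jaw face.
- stop_face (a point): Centre of the sliding stop's rubber jaw face, which looks to the holder's +y; 25 mm above the track. Axes as the holder's.
- stop_grip (a point): Centre of the top of the stop's grip rib, 77 mm above the table: upright black block 14 mm thick (along the holder's y), 50 mm wide (along x), 39 mm tall above the carriage deck, at its rear end; pinch it across its 14 mm or push it. Axes as the holder's.
- lever (a joint): Angle of the cam lever, rad: 0 = lying flat, pointing to the holder's +x (away from the robot), locked; 1.57 upright; 2.1 fully open, leaning towards the robot. Stops at both ends; stays where left. Turns freely to about 0.5; from there to 0 the cam presses on the track and the tip needs 6 to 15 N (more if fast). At 0 the stop is clamped to the track.
- lever_pivot (a point): The lever's hinge axis (parallel to the holder's y), at the middle of the lever's width, 41 mm above the table. Axes as the holder's. The lever lies at pivot + r (cos q along holder x, sin q along z) for joint value q.
- lever_tip (a point): Point on the lever's middle line 70 mm from the hinge axis; the end is 10 mm farther. Grey metal bar 14 mm wide (along the holder's y), 9 thick; its black end pad (54 to 80 mm from the axis) 18 wide, 12 thick. Free: 49 mm between lever and jaw plate, 49 mm between lever and grip rib.
- jar: Small round jar with a printed lid, 58 mm diameter, 50 mm tall, about 0.2 kg, loose, standing upright on the track between the stop and the fixed jaw; it slides along the track when pushed. Origin: centre of its underside.
- mug: Bystander: green and white mug, 101 mm tall, left of the holder. Origin: underside.
- salt_shaker: Bystander: salt shaker, 44 mm diameter, 90 mm tall. Origin: underside.
Things that resemble listed ones, but are neither listed nor needed, are in the scene too. There is more than one size of the jar; the one meant has the size given above.

How it is judged (in metres and radians):
On the way:
1. the stop has been slid up so that the jar stands upright between both jaws (under 4 mm gap at each), the lever still open (over 1.2 rad) (y of jar in the frame of stop_face below 0.033 m and y of jar in the frame of fixed_jaw_face above -0.033 m and angle between jar's own z axis and vertical below 0.1 rad and value of joint lever above 1.2 rad), for 0.2 s.
At the end, for the whole second after the job is handed in: The jar stands upright (within 0.1 rad) and at rest between the jaws with under 4 mm gap to the stop and under 4 mm to the fixed jaw, and the lever lies flat (under 0.15 rad) (y of jar in the frame of stop_face below 0.033 m and y of jar in the frame of fixed_jaw_face above -0.033 m and angle between jar's own z axis and vertical below 0.1 rad and value of joint lever below 0.15 rad and linear speed of jar below 0.02 m/s); the robot touches nothing.
It fails at once if the mug or the salt shaker is moved more than 30 mm (distance of any of mug, salt_shaker from where it was at the start of the episode above 0.03 m).
It fails at once if the jar is tipped over (angle between jar's own z axis and vertical above 0.5 rad).
It also fails if it takes over 51 s, if anything falls off the work surface, if the arm or the gripper's body presses on something with over 40 N, if the wrist force passes 120 N, or if a joint passes its speed limit or range.

ROBOT

A 6-joint arm with a two-finger parallel gripper is mounted at the origin on the work surface; the furniture and walls round the work are solid. World frame = base frame: x ahead of the robot, y to its left, z up, the work surface at z = 0. Lengths are in m, angles in degrees, forces in N, time in s.
With the tool pointing down it reaches from about 0.4 to 0.825 m from the base axis. Payload 7 kg.
Tool frame: the origin (TCP) lies at the very end of the fingers, on their centre line; the grasp point (between the pads) lies 19 mm behind it; z points along the fingers, y is the line along which they close (so a half turn about z gives the same grasp; the last joint's range is limited). The gripper opens to 88 mm and grips with 3 to 60 N. Pads are 19 mm wide; open, the fingers measure 130 mm over their backs; the gripper's body (78 mm by 193 mm) begins 47 mm behind the grasp point.
Start: joints at [84.918, 20.546, 0.682, 0, -70.136, -16.507], TCP at [0.248, 0.628, 0.227] pointing down, gripper open.
Joint ranges: [-176.03, 176.03], [-82.01, 121.73], [-58.28, 71.71], [-173.87, 95.51], [-174.79, -0.11], [-173.66, 173.66]. Speed limits (degrees/s): [136.94, 136.94, 172.46, 180, 180, 180].

INTERFACE

Orientations are given as [roll, pitch, yaw] about the fixed x, y, z axes, in that order (R = Rz(yaw) Ry(pitch) Rx(roll)).
In Python, from plant import ctrl, cams, workorder gives the robot as it stands.
- The arm moves only by the tool play_rows, never from a script. Its argument "motion" is a list of rows, each an object of numbers: "x", "y", "z": the shift along the tool's x, y, z normalised to -1 to 1, where 1 is 0.025 m; "rx", "ry", "rz": the turn, a rotation vector about the tool's x, y, z normalised to -1 to 1, where 1 is 4 degrees. A call has 1 to 20 rows; each row shifts and turns the commanded pose from where the row before left it, along the tool's axes as they then stand; what a row does not reach is not made up. A row lasts 1/8 s, in which the tool goes at most 62.5 mm and 10.7 degrees, less where a joint would pass 70% of its speed; a pose out of reach is approached as far as the arm can. A call with a number of a shift or a turn outside -1 to 1 is refused whole. A call with a gripper value outside its range is refused whole. "fingers" is the opening, from -1 (shut) to 1 (fully open), set as the call begins (left out, the last holds). The fingers move at their own pace and stop on an object; the grip force is fixed at half the most. Time passes only in rows, so rows that do not move let the fingers close. It gives the time, the measured TCP pose, the force, the opening and the grip force at its end, in the units of the state.
- ctrl.get_obs(): the state, without advancing time (a new reading comes with each control period).
- cams.snapshot(name): name is "side" or "top"; returns the picture (420x560x3 uint8, blue, green, red); there is no depth.
- cams.get_calibration(name): a dict with "vertical_fov" (degrees; the focal length in pixels is half the picture's height over the tangent of half this angle, whatever the lens; pixels are square), "cx", "cy" (the principal point, pixels), "position" and "rotation" of the camera in the world. Camera axes: x right, y up, looking along -z (the intrinsics and any distortion apply to the point x, -y, -z); pixel columns grow to the right and rows downward; lengths in m; the calibration is good to about 2 mm. A picture is of the moment at which its call begins. get_calibration takes no time and is no camera call.
- workorder.close_job(): hands the job in; it is judged then, once.
The state is a dict: "clock": time; "joint_pos": joint angles; "qvel": joint speeds; "tau": joint torques, N m; "tool_pos": TCP position; "orientation": TCP orientation; "force": force on the tool from outside, world axes, zero at the start; "moment": the same for the moment, N m; "opening": finger opening in m; "gripper_force": force on a finger pad.
Only numpy, scipy, OpenCV 4.12 (cv2) and the standard library are available. Lean on these libraries where they do the work, as an engineer would, in place of code of your own. Each camera call takes 0.05 s, during which the arm holds its last target. There are 200 camera calls.

## Working session

There is one attempt and no reset: what is moved stays moved. The work goes in short steps, Python scripts to look and compute and a tool call to move; the robot and the scene stay as the last step left them, time stands still between calls to the robot, and variables do not carry over. Pictures are saved under pics/ and viewed, at most 10 in all, crops included, and the job is handed in when it is done.

Besides the shell and the picture viewer there is one more tool, called after "Call:" as a command line: name --argument value ..., lists and objects as JSON in quotes. play_rows: Moves the arm, as the interface text tells. Its arguments: {"type":"object","properties":{"motion":{"type":"array"},"fingers":{"type":"number"}},"required":["motion"]}

```bash
mkdir -p pics
python3 - <<'E'
from plant import ctrl,cams
import cv2
for n in("side","top"):
    im=cams.snapshot(n); cv2.imwrite(f"pics/{n}0.png",im); print(n,cams.get_calibration(n))
print(ctrl.get_obs())
E
```

```text
side {'vertical_fov': 55.082180369243716, 'cx': 284.3726221854899, 'cy': 212.3712912086625, 'position': array([ 0.28286613, -0.44126497,  0.67012508]), 'rotation': array([ 47.23622481,   0.55050074, -13.153082  ])}
top {'vertical_fov': 48.68588237981162, 'cx': 294.1923941874304, 'cy': 216.68309293420884, 'position': array([0.32283468, 0.1797707 , 1.00810769]), 'rotation': array([  5.35226165,  -0.81853114, -90.46120746])}
{'clock': 0.1, 'joint_pos': array([ 8.49172673e+01,  2.05862284e+01,  6.40315114e-01, -1.69532137e-02,
       -7.01364149e+01, -1.65057777e+01]), 'qvel': array([ 0.03394255, -0.14747574,  0.12842704,  0.06238503,  0.04842976,
        0.06322102]), 'tau': array([-1.73181088e-03, -5.84159231e+01,  2.93749541e+01,  7.01553315e+00,
        1.01485377e-02, -4.53508744e-05]), 'tool_pos': array([0.24824023, 0.62723478, 0.22574111]), 'orientation': array([ 1.79916536e+02, -8.11108467e-03, -2.15942763e+01]), 'force': array([-0.1979621 , -0.44573787, -0.14646101]), 'moment': array([ 0.07164764,  0.05480494, -0.02320843]), 'gripper_force': 0.0, 'opening': 0.08772656581481093}
```

View pics/side0.png

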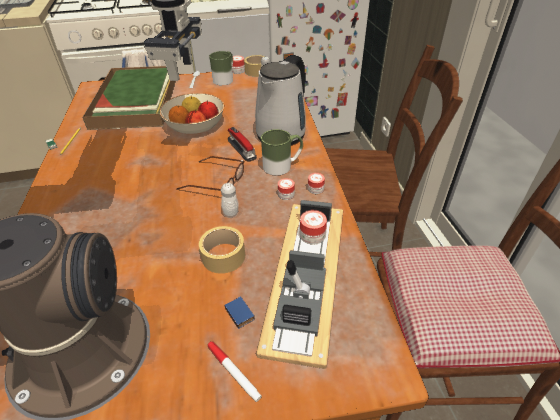

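View pics/top0.png

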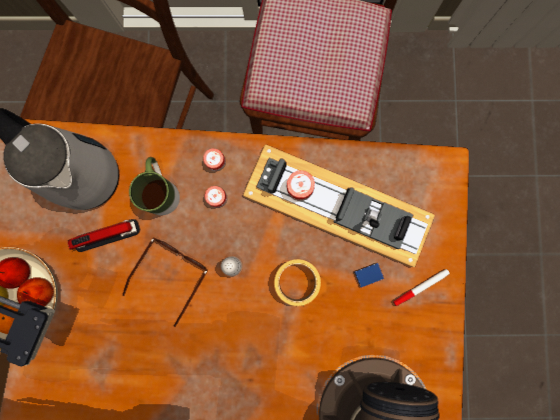

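The side view shows the holder with its jar at about (313,225), the lever at (295,280) and the grip rib at (296,316). The top view shows the holder tilted, with the fixed jaw at (270,175), the jar at (300,185), the lever at (372,217) and the rib at (403,228). Next I'll measure the board.

```bash
cat > h.py <<'E'
import numpy as np, cv2
from scipy.spatial.transform import Rotation as R
from plant import ctrl,cams
def cal(n):
    c=cams.get_calibration(n); f=210/np.tan(np.radians(c["vertical_fov"]/2))
    return c,f,R.from_euler("xyz",c["rotation"],degrees=True).as_matrix(),np.array(c["position"])
def cast(n,uv,z):
    c,f,M,p=cal(n); uv=np.atleast_2d(np.float64(uv))
    d=np.c_[(uv[:,0]-c["cx"])/f,-(uv[:,1]-c["cy"])/f,-np.ones(len(uv))]@M.T
    return p+d*((z-p[2])/d[:,2])[:,None]
def proj(n,P):
    c,f,M,p=cal(n); q=(np.atleast_2d(P)-p)@M
    return np.c_[c["cx"]-f*q[:,0]/q[:,2],c["cy"]+f*q[:,1]/q[:,2]]
E
python3 - <<'E'
from h import *
for n,roi in(("top",(230,135,445,280)),("side",(250,195,350,370))):
    im=cv2.imread(f"pics/{n}0.png"); hsv=cv2.cvtColor(im,cv2.COLOR_BGR2HSV)
    m=cv2.inRange(hsv,(15,70,120),(32,190,255)); k=np.zeros_like(m); a,b,c,d=roi; k[b:d,a:c]=m[b:d,a:c]
    k=cv2.morphologyEx(k,cv2.MORPH_CLOSE,np.ones((3,3)))
    k=cv2.morphologyEx(k,cv2.MORPH_OPEN,np.ones((3,3)))
    cs=[c for c in cv2.findContours(k,0,2)[0] if cv2.contourArea(c)>150]
    hull=cv2.convexHull(np.vstack(cs)); 
    q=cv2.approxPolyDP(hull,6,True)[:,0]
    P=cast(n,q,.018); print(n,q.tolist(),P.round(4).tolist(),[round(float(np.linalg.norm(P[i]-P[i-1])),4) for i in range(len(P))])
    rp=cv2.minAreaRect(np.float32(cast(n,hull[:,0],.018)[:,:2])); print(rp)
im=cv2.imread("pics/top0.png")[140:275,235:445]
s=cv2.imread("pics/side0.png")[195:370,245:355]
cv2.imwrite("pics/c.png",cv2.resize(im,None,fx=3.8,fy=3.8,interpolation=2))
cv2.imwrite("pics/d.png",cv2.resize(s,None,fx=3.4,fy=3.4,interpolation=2))
E
```

```text
top [[433, 219], [414, 266], [274, 279], [243, 193], [268, 145]] [[0.4085, -0.1337, 0.018], [0.3083, -0.0894, 0.018], [0.2834, 0.2086, 0.018], [0.4674, 0.2745, 0.018], [0.5723, 0.2205, 0.018]] [0.3902, 0.1095, 0.2991, 0.1954, 0.118]
((0.3775249421596527, 0.09647153317928314), (0.39935874938964844, 0.2612481415271759), 66.85447692871094)
side [[293, 204], [342, 210], [325, 367], [257, 356]] [[0.4645, 0.2711, 0.018], [0.5732, 0.2222, 0.018], [0.4164, -0.1428, 0.018], [0.3085, -0.0968, 0.018]] [0.3996, 0.1192, 0.3972, 0.1173]
((0.4399847984313965, 0.06381966173648834), (0.4036027193069458, 0.12373609840869904), 66.82450866699219)
```

View pics/c.png

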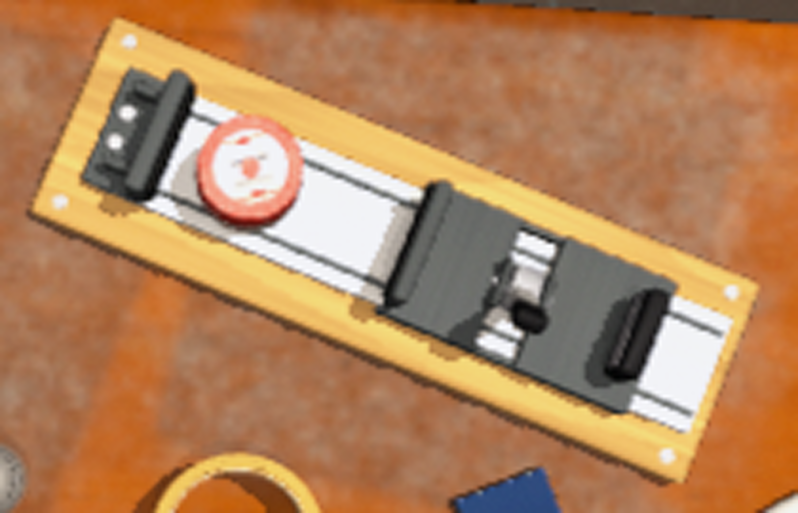

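View pics/d.png

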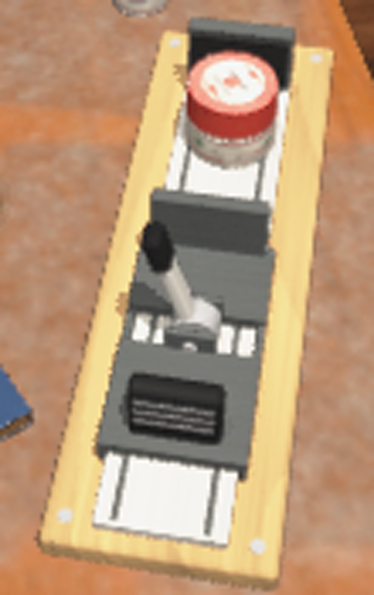

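The crops show rib, lever and jar clearly. Rib top is at about (645,328) in the top crop, lever tip pad at (525,315), and jar lid at (250,168). I'll put these into the holder frame.

```bash
cat >> h.py <<'E'
def ctop(p): return np.float64(p)/3.8+[235-.37,140-.37]
def cside(p): return np.float64(p)/3.4+[245-.35,195-.35]
E
python3 - <<'E'
from h import *
t=cast("top",ctop([[112,18],[758,287],[683,480],[30,210]]),.018)[:,:2]
s=cast("side",cside([[165,31],[332,47],[277,572],[42,540]]),.018)[:,:2]
for n,P in(("top",t),("side",s)):
    print(n,P.round(4).tolist(),[round(float(np.linalg.norm(P[i]-P[i-1])),4) for i in range(4)],P.mean(0).round(4))
    a=(P[0]+P[3]-P[1]-P[2]) if n=="top" else (P[0]+P[1]-P[2]-P[3]); print("yaw",np.degrees(np.arctan2(-a[0],a[1])))
O=(t.mean(0)+s.mean(0))/2
yaw=np.radians(-23.2)
def H(P): d=P[:,:2]-O; c,s_=np.cos(yaw),np.sin(yaw); return np.c_[d[:,0]*c+d[:,1]*s_,-d[:,0]*s_+d[:,1]*c].round(4).tolist()
for nm,n,p,z in(("rib top corners","top",ctop([[657,292],[668,296],[634,378],[622,374]]),.077),
 ("rib side top far edge","side",cside([[134,374],[222,378]]),.077),
 ("stop jaw top","top",ctop([[440,183],[395,303]]),.078),("fix jaw top","top",ctop([[185,75],[140,195]]),.076),
 ("lid","top",ctop([[248,166]]),.076),("lid side","side",cside([[233,84]]),.076),
 ("carriage rear","top",ctop([[678,283],[618,412]]),.038),("carr rear side","side",cside([[245,466],[97,450]]),.038),
 ("lever tip t","top",ctop([[530,318]]),.108),("lever tip s","side",cside([[153,237]]),.108)):
    P=cast(n,p,z); print(nm,P.round(4).tolist(),"H",H(P))
print(O)
E
```

```text
top [[0.5737, 0.229], [0.4168, -0.1363], [0.3084, -0.0902], [0.4633, 0.2755]] [0.1199, 0.3976, 0.1178, 0.3971] [0.4405 0.0695]
yaw -23.097485330171303
side [[0.4651, 0.2718], [0.5757, 0.2271], [0.4204, -0.1363], [0.3093, -0.0922]] [0.396, 0.1193, 0.3952, 0.1195] [0.4427 0.0676]
yaw -23.151386355408146
rib top corners [[0.4089, -0.0634, 0.077], [0.4067, -0.0692, 0.077], [0.3632, -0.0498, 0.077], [0.3654, -0.0435, 0.077]] H [[0.0219, -0.1342], [0.0222, -0.1404], [-0.0254, -0.1397], [-0.0259, -0.133]]
rib side top far edge [[0.369, -0.0454, 0.077], [0.412, -0.0582, 0.077]] H [[-0.0219, -0.1333], [0.0228, -0.1282]]
stop jaw top [[0.468, 0.0513, 0.078], [0.4038, 0.0764, 0.078]] H [[0.031, -0.0055], [-0.0378, -0.0077]]
fix jaw top [[0.5276, 0.187, 0.076], [0.4627, 0.2114, 0.076]] H [[0.0324, 0.1428], [-0.0368, 0.1396]]
lid [[0.4781, 0.1536, 0.076]] H [[-0.0, 0.0926]]
lid side [[0.4781, 0.1497, 0.076]] H [[0.0016, 0.089]]
carriage rear [[0.4174, -0.0855, 0.038], [0.3462, -0.05, 0.038]] H [[0.0384, -0.1511], [-0.0409, -0.1465]]
carr rear side [[0.4175, -0.0871, 0.038], [0.3453, -0.0603, 0.038]] H [[0.0392, -0.1526], [-0.0377, -0.1564]]
lever tip t [[0.393, 0.0105, 0.108]] H [[-0.0218, -0.0725]]
lever tip s [[0.3937, 0.0151, 0.108]] H [[-0.0229, -0.068]]
[0.44160008 0.06855265]
```

Both views agree: holder origin is about (0.4416, 0.0686), yaw -23.1°. The rib is at holder y≈-0.136, the stop face at about 0, the jar at 0.091, and the lever is open. I'll push the rib from behind with closed fingers, closing line along holder x. Transit first.

Call:
play_rows --motion '[{"x": 0.62, "y": 0.94}, {"x": 0.62, "y": 0.94}, {"x": 0.62, "y": 0.94}, {"x": 0.62, "y": 0.94}, {"x": 0.62, "y": 0.94}, {"x": 0.62, "y": 0.94}, {"x": 0.62, "y": 0.94}, {"x": 0.62, "y": 0.94}, {"x": 0.62, "y": 0.94}, {"x": 0.62, "y": 0.94}, {"x": 0.62, "y": 0.94}, {"x": 0.62, "y": 0.94}, {"x": 0.62, "y": 0.94}, {"x": 0.62, "y": 0.94}, {"x": 0.62, "y": 0.94}, {"x": 0.62, "y": 0.94}, {"x": 0.62, "y": 0.94}, {"x": 0.62, "y": 0.94}, {"x": 0.62, "y": 0.94}, {"x": 0.62, "y": 0.94}]' --fingers -1

```text
$.motion[0]: bad value
```

Call:
play_rows --motion '[{"x": 0.62, "y": 0.94}, {"x": 0.62, "y": 0.94}, {"x": 0.62, "y": 0.94}, {"x": 0.62, "y": 0.94}, {"x": 0.62, "y": 0.94}, {"x": 0.62, "y": 0.94}, {"rz": 1}, {"rz": 1}, {"rz": 1}, {"rz": 1}, {"rz": 1}, {"rz": 1}, {"rz": 1}, {"rz": 1}, {"rz": 1}, {"rz": 1}, {"rz": 1}, {"rz": 1}, {"rz": 1}, {"rz": 1}]'

```text
$.motion[0]: bad value
```

Call:
play_rows --motion '[{"rz": 1}, {"rz": 1}, {"rz": 1}, {"rz": 1}, {"rz": 1}, {"rz": 1}, {"rz": 1}, {"rz": 1}, {"rz": 0.88}, {}, {}]'

```text
$.motion[0]: bad value
```

Each row probably needs all six numbers.

Call:
play_rows --motion '[{"x": 0.62, "y": 0.94, "z": 0, "rx": 0, "ry": 0, "rz": 0}, {"x": 0.62, "y": 0.94, "z": 0, "rx": 0, "ry": 0, "rz": 0}, {"x": 0.62, "y": 0.94, "z": 0, "rx": 0, "ry": 0, "rz": 0}, {"x": 0.62, "y": 0.94, "z": 0, "rx": 0, "ry": 0, "rz": 0}, {"x": 0.62, "y": 0.94, "z": 0, "rx": 0, "ry": 0, "rz": 0}, {"x": 0.62, "y": 0.94, "z": 0, "rx": 0, "ry": 0, "rz": 0}, {"x": 0.62, "y": 0.94, "z": 0, "rx": 0, "ry": 0, "rz": 0}, {"x": 0.62, "y": 0.94, "z": 0, "rx": 0, "ry": 0, "rz": 0}, {"x": 0.62, "y": 0.94, "z": 0, "rx": 0, "ry": 0, "rz": 0}, {"x": 0.62, "y": 0.94, "z": 0, "rx": 0, "ry": 0, "rz": 0}, {"x": 0.62, "y": 0.94, "z": 0, "rx": 0, "ry": 0, "rz": 0}, {"x": 0.62, "y": 0.94, "z": 0, "rx": 0, "ry": 0, "rz": 0}, {"x": 0.62, "y": 0.94, "z": 0, "rx": 0, "ry": 0, "rz": 0}]' --fingers -1

```text
clock: 1.72
tool_pos: [0.3236, 0.2676, 0.2266]
orientation: [-180.0, -0.0, -21.6]
force: [0.2, -0.1, 0.2]
opening: 0.0004
gripper_force: 0.0
```

Call:
play_rows --motion '[{"x": 0.62, "y": 0.94, "z": 0, "rx": 0, "ry": 0, "rz": 0}, {"x": 0.62, "y": 0.94, "z": 0, "rx": 0, "ry": 0, "rz": 0}, {"x": 0.62, "y": 0.94, "z": 0, "rx": 0, "ry": 0, "rz": 0}, {"x": 0.62, "y": 0.94, "z": 0, "rx": 0, "ry": 0, "rz": 0}, {"x": 0.62, "y": 0.94, "z": 0, "rx": 0, "ry": 0, "rz": 0}, {"x": 0.62, "y": 0.94, "z": 0, "rx": 0, "ry": 0, "rz": 0}, {"x": 0.62, "y": 0.94, "z": 0, "rx": 0, "ry": 0, "rz": 0}, {"x": 0.62, "y": 0.94, "z": 0, "rx": 0, "ry": 0, "rz": 0}, {"x": 0.62, "y": 0.94, "z": 0, "rx": 0, "ry": 0, "rz": 0}, {"x": 0.62, "y": 0.94, "z": 0, "rx": 0, "ry": 0, "rz": 0}, {"x": 0.62, "y": 0.94, "z": 0, "rx": 0, "ry": 0, "rz": 0}, {"x": 0.62, "y": 0.94, "z": 0, "rx": 0, "ry": 0, "rz": 0}, {"x": 0.62, "y": 0.94, "z": 0, "rx": 0, "ry": 0, "rz": 0}]'

```text
clock: 3.35
tool_pos: [0.3978, -0.0905, 0.2267]
orientation: [-180.0, -0.0, -21.6]
force: [-0.2, 1.1, 0.6]
opening: 0.0007
gripper_force: 0.0
```

Call:
play_rows --motion '[{"x": 0, "y": 0, "z": 0, "rx": 0, "ry": 0, "rz": 1}, {"x": 0, "y": 0, "z": 0, "rx": 0, "ry": 0, "rz": 1}, {"x": 0, "y": 0, "z": 0, "rx": 0, "ry": 0, "rz": 1}, {"x": 0, "y": 0, "z": 0, "rx": 0, "ry": 0, "rz": 1}, {"x": 0, "y": 0, "z": 0, "rx": 0, "ry": 0, "rz": 1}, {"x": 0, "y": 0, "z": 0, "rx": 0, "ry": 0, "rz": 1}, {"x": 0, "y": 0, "z": 0, "rx": 0, "ry": 0, "rz": 1}, {"x": 0, "y": 0, "z": 0, "rx": 0, "ry": 0, "rz": 1}, {"x": 0, "y": 0, "z": 0, "rx": 0, "ry": 0, "rz": 1}, {"x": 0, "y": 0, "z": 0, "rx": 0, "ry": 0, "rz": 1}, {"x": 0, "y": 0, "z": 0, "rx": 0, "ry": 0, "rz": 1}, {"x": 0, "y": 0, "z": 0, "rx": 0, "ry": 0, "rz": 1}, {"x": 0, "y": 0, "z": 0, "rx": 0, "ry": 0, "rz": 1}, {"x": 0, "y": 0, "z": 0, "rx": 0, "ry": 0, "rz": 1}, {"x": 0, "y": 0, "z": 0, "rx": 0, "ry": 0, "rz": 1}, {"x": 0, "y": 0, "z": 0, "rx": 0, "ry": 0, "rz": 1}, {"x": 0, "y": 0, "z": 0, "rx": 0, "ry": 0, "rz": 1}, {"x": 0, "y": 0, "z": 0, "rx": 0, "ry": 0, "rz": 1}, {"x": 0, "y": 0, "z": 0, "rx": 0, "ry": 0, "rz": 1}, {"x": 0, "y": 0, "z": 0, "rx": 0, "ry": 0, "rz": 1}]'

```text
clock: 5.85
tool_pos: [0.3977, -0.0895, 0.2266]
orientation: [-180.0, 0.0, -101.7]
force: [-0.2, -0.3, -0.1]
opening: 0.0004
gripper_force: 0.0
```

Call:
play_rows --motion '[{"x": 0, "y": 0, "z": 0, "rx": 0, "ry": 0, "rz": 1}, {"x": 0, "y": 0, "z": 0, "rx": 0, "ry": 0, "rz": 1}, {"x": 0, "y": 0, "z": 0, "rx": 0, "ry": 0, "rz": 0.88}, {"x": 0, "y": 0, "z": 0, "rx": 0, "ry": 0, "rz": 0}, {"x": 0, "y": 0, "z": 0, "rx": 0, "ry": 0, "rz": 0}]'

```text
clock: 6.48
tool_pos: [0.398, -0.0892, 0.2266]
orientation: [-180.0, 0.0, -113.0]
force: [0.6, 0.6, 0.1]
opening: 0.0005
gripper_force: 0.0
```

Call:
play_rows --motion '[{"x": 0.2, "y": 0, "z": 0.9, "rx": 0, "ry": 0, "rz": 0}, {"x": 0, "y": 0, "z": 1, "rx": 0, "ry": 0, "rz": 0}, {"x": 0, "y": 0, "z": 1, "rx": 0, "ry": 0, "rz": 0}, {"x": 0, "y": 0, "z": 1, "rx": 0, "ry": 0, "rz": 0}, {"x": 0, "y": 0, "z": 1, "rx": 0, "ry": 0, "rz": 0}, {"x": 0, "y": 0, "z": 1, "rx": 0, "ry": 0, "rz": 0}, {"x": 0, "y": 0, "z": 0.96, "rx": 0, "ry": 0, "rz": 0}, {"x": 0, "y": 0, "z": 0, "rx": 0, "ry": 0, "rz": 0}, {"x": 0, "y": 0, "z": 0, "rx": 0, "ry": 0, "rz": 0}]'

```text
clock: 7.6
tool_pos: [0.3968, -0.0934, 0.0558]
orientation: [-180.0, 0.0, -113.1]
force: [1.2, -0.1, -0.1]
opening: 0.0005
gripper_force: 0.0
```

Call:
play_rows --motion '[{"x": -0.24, "y": 0, "z": 0, "rx": 0, "ry": 0, "rz": 0}, {"x": -0.24, "y": 0, "z": 0, "rx": 0, "ry": 0, "rz": 0}, {"x": -0.24, "y": 0, "z": 0, "rx": 0, "ry": 0, "rz": 0}, {"x": -0.24, "y": 0, "z": 0, "rx": 0, "ry": 0, "rz": 0}, {"x": -0.24, "y": 0, "z": 0, "rx": 0, "ry": 0, "rz": 0}, {"x": -0.24, "y": 0, "z": 0, "rx": 0, "ry": 0, "rz": 0}, {"x": -0.24, "y": 0, "z": 0, "rx": 0, "ry": 0, "rz": 0}, {"x": -0.24, "y": 0, "z": 0, "rx": 0, "ry": 0, "rz": 0}, {"x": -0.24, "y": 0, "z": 0, "rx": 0, "ry": 0, "rz": 0}, {"x": -0.24, "y": 0, "z": 0, "rx": 0, "ry": 0, "rz": 0}]'

```text
clock: 8.85
tool_pos: [0.4199, -0.0379, 0.055]
orientation: [180.0, -0.0, -113.1]
force: [-0.2, -5.4, 1.7]
opening: 0.0005
gripper_force: 2.1
```

Run:
```python
from h import *
a=cams.snapshot("top")[130:285,225:445]; s=cams.snapshot("side")[195:370,245:355]
s=cv2.resize(s,None,fx=2.6,fy=2.6); a=cv2.resize(a,None,fx=2.3,fy=2.3)
o=np.zeros((460,800,3),np.uint8); o[:a.shape[0],:a.shape[1]]=a; o[:s.shape[0],510:510+s.shape[1]]=s; cv2.imwrite("pics/e.png",o)
```

```text
(no output)
```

View pics/e.png

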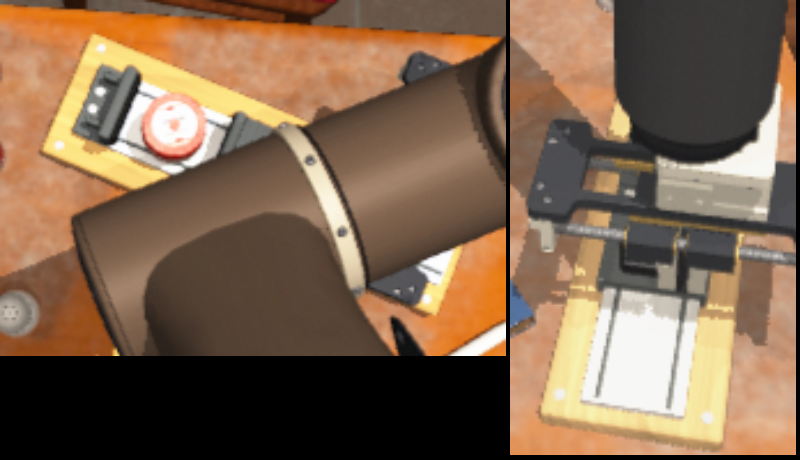

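The top view shows the stop's jaw at (245,135), one short gap from the jar at (175,125). The side view shows the fingers behind the rib. Pushing on, slower.

Call:
play_rows --motion '[{"x": -0.2, "y": 0, "z": 0, "rx": 0, "ry": 0, "rz": 0}, {"x": -0.2, "y": 0, "z": 0, "rx": 0, "ry": 0, "rz": 0}, {"x": -0.2, "y": 0, "z": 0, "rx": 0, "ry": 0, "rz": 0}, {"x": -0.2, "y": 0, "z": 0, "rx": 0, "ry": 0, "rz": 0}, {"x": -0.1, "y": 0, "z": 0, "rx": 0, "ry": 0, "rz": 0}]'

```text
clock: 9.57
tool_pos: [0.4287, -0.0174, 0.055]
orientation: [180.0, -0.0, -113.1]
force: [1.0, -6.8, -0.5]
opening: 0.0004
gripper_force: 2.8
```

Call:
play_rows --motion '[{"x": -0.1, "y": 0, "z": 0, "rx": 0, "ry": 0, "rz": 0}, {"x": -0.1, "y": 0, "z": 0, "rx": 0, "ry": 0, "rz": 0}]'

```text
clock: 9.82
tool_pos: [0.4305, -0.013, 0.055]
orientation: [180.0, -0.0, -113.1]
force: [0.2, -6.4, -1.0]
opening: 0.0004
gripper_force: 2.8
```

Call:
play_rows --motion '[{"x": -0.1, "y": 0, "z": 0, "rx": 0, "ry": 0, "rz": 0}, {"x": -0.1, "y": 0, "z": 0, "rx": 0, "ry": 0, "rz": 0}]'

```text
clock: 10.07
tool_pos: [0.432, -0.009, 0.0549]
orientation: [180.0, -0.1, -113.1]
force: [3.0, -19.9, 1.7]
opening: 0.0002
gripper_force: 8.6
```

Call:
play_rows --motion '[{"x": -0.08, "y": 0, "z": 0, "rx": 0, "ry": 0, "rz": 0}]'

```text
clock: 10.2
tool_pos: [0.4321, -0.0088, 0.0549]
orientation: [179.9, -0.3, -113.1]
force: [3.8, -29.6, 3.2]
opening: 0.0002
gripper_force: 12.6
```

Call:
play_rows --motion '[{"x": -0.08, "y": 0, "z": 0, "rx": 0, "ry": 0, "rz": 0}]'

```text
clock: 10.32
tool_pos: [0.432, -0.0086, 0.0549]
orientation: [179.9, -0.5, -113.0]
force: [5.8, -39.3, 6.7]
opening: 0.0004
gripper_force: 17.3
```

The force climbs and travel has stopped, so the jar is clamped between both jaws. Backing off and lifting.

Call:
play_rows --motion '[{"x": 0.1, "y": 0, "z": 0, "rx": 0, "ry": 0, "rz": 0}, {"x": 0.2, "y": 0, "z": 0, "rx": 0, "ry": 0, "rz": 0}, {"x": 0.4, "y": 0, "z": 0, "rx": 0, "ry": 0, "rz": 0}, {"x": 0, "y": 0, "z": -1, "rx": 0, "ry": 0, "rz": 0}, {"x": 0, "y": 1, "z": -1, "rx": 0, "ry": 0, "rz": 0}, {"x": 0, "y": 1, "z": -1, "rx": 0, "ry": 0, "rz": 0}, {"x": 0, "y": 0.8, "z": -0.5, "rx": 0, "ry": 0, "rz": 0}, {"x": 0, "y": 0, "z": 0, "rx": 0, "ry": 0, "rz": 0}]'

```text
clock: 11.32
tool_pos: [0.3628, 0.0076, 0.1436]
orientation: [-179.9, 0.2, -113.0]
force: [0.5, -0.4, -0.3]
opening: 0.0006
gripper_force: 0.0
```

Run:
```python
from h import *
a=cams.snapshot("top")[130:285,225:445]; s=cams.snapshot("side")[195:370,245:355]
cv2.imwrite("pics/t1.png",a); cv2.imwrite("pics/s1.png",s)
s=cv2.resize(s,None,fx=2.6,fy=2.6); a=cv2.resize(a,None,fx=2.3,fy=2.3)
o=np.zeros((460,800,3),np.uint8); o[:a.shape[0],:a.shape[1]]=a; o[:s.shape[0],510:510+s.shape[1]]=s; cv2.imwrite("pics/f.png",o)
```

```text
(no output)
```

View pics/f.png

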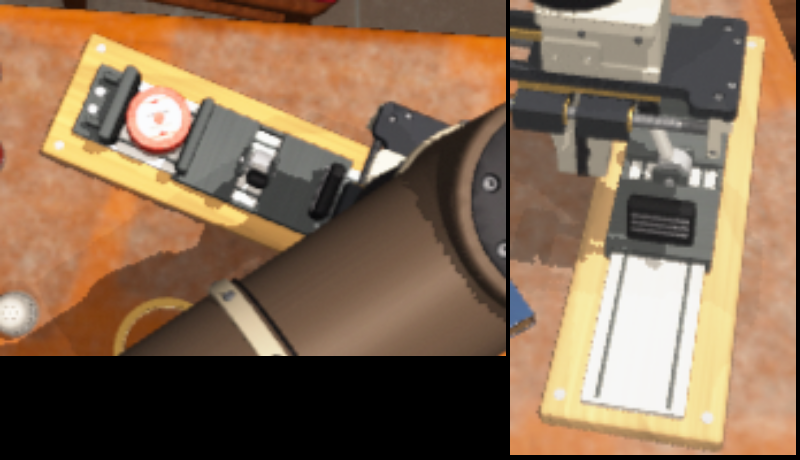

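The jar at (157,118) is snug and upright between both jaws, and the lever is still open with its tip at (258,178) in the 2.3× top crop. Locating the tip and the hinge.

Run:
```python
from h import *
O=np.array([.4416,.0686]); c,s=np.cos(np.radians(-23.1)),np.sin(np.radians(-23.1))
M=np.array([[c,s],[-s,c]])
for nm,p,z in(("tip end",[258,178],.11),("rib top",[328,190],.077),("lid",[159,115],.076),("hinge housing",[264,150],.045),("stop jaw edge",[205,135],.078),("fix jaw",[121,105],.076)):
    P=cast("top",np.float64(p)/2.3+[225-.28,130-.28],z)[:,:2]; print(nm,P.round(4),((P-O)@M.T).round(4))
t=ctrl.get_obs()["tool_pos"][:2]; print("tcp",M@(t-O))
```

```text
tip end [[0.4251 0.0828]] [[-0.0208  0.0066]]
rib top [[0.4178 0.0179]] [[-0.002 -0.056]]
lid [[0.4855 0.1658]] [[0.0022 0.1067]]
hinge housing [[0.4581 0.0699]] [[0.0147 0.0077]]
stop jaw edge [[0.4671 0.1255]] [[0.0011 0.0623]]
fix jaw [[0.4946 0.1994]] [[-0.0025  0.1411]]
tcp [-0.04792415 -0.08729857]
```

Call:
play_rows --motion '[{"x": -0.94, "y": 0.88, "z": 0, "rx": 0, "ry": 0, "rz": 0}, {"x": -0.94, "y": 0, "z": 0, "rx": 0, "ry": 0, "rz": 0}, {"x": -0.94, "y": 0, "z": 0, "rx": 0, "ry": 0, "rz": 0}, {"x": -0.94, "y": 0, "z": 0, "rx": 0, "ry": 0, "rz": 0}, {"x": 0, "y": 0, "z": 1, "rx": 0, "ry": 0, "rz": 0}, {"x": 0, "y": 0, "z": 1, "rx": 0, "ry": 0, "rz": 0}, {"x": 0, "y": 0, "z": 0.14, "rx": 0, "ry": 0, "rz": 0}, {"x": 0, "y": 0, "z": 0, "rx": 0, "ry": 0, "rz": 0}]'

```text
clock: 12.42
tool_pos: [0.3801, 0.1021, 0.0892]
orientation: [180.0, -0.0, -113.1]
force: [0.3, -0.6, 0.6]
opening: 0.0007
gripper_force: 0.0
```

Call:
play_rows --motion '[{"x": 0, "y": -0.3, "z": 0, "rx": 0, "ry": 0, "rz": 0}, {"x": 0, "y": -0.3, "z": 0, "rx": 0, "ry": 0, "rz": 0}, {"x": 0, "y": -0.3, "z": 0, "rx": 0, "ry": 0, "rz": 0}, {"x": 0, "y": -0.3, "z": 0, "rx": 0, "ry": 0, "rz": 0}, {"x": 0, "y": -0.3, "z": 0, "rx": 0, "ry": 0, "rz": 0}, {"x": 0, "y": -0.3, "z": 0, "rx": 0, "ry": 0, "rz": 0}, {"x": 0, "y": -0.3, "z": 0, "rx": 0, "ry": 0, "rz": 0}]'

```text
clock: 13.3
tool_pos: [0.4283, 0.081, 0.089]
orientation: [180.0, -0.0, -113.1]
force: [-0.4, 0.8, 0.7]
opening: 0.0003
gripper_force: 0.4
```

Call:
play_rows --motion '[{"x": 0, "y": -0.3, "z": 0, "rx": 0, "ry": 0, "rz": 0}, {"x": 0, "y": -0.3, "z": 0, "rx": 0, "ry": 0, "rz": 0}, {"x": 0, "y": -0.3, "z": 0, "rx": 0, "ry": 0, "rz": 0}, {"x": 0, "y": -0.3, "z": 0, "rx": 0, "ry": 0, "rz": 0}, {"x": 0, "y": -0.3, "z": 0, "rx": 0, "ry": 0, "rz": 0}, {"x": 0, "y": -0.3, "z": 0, "rx": 0, "ry": 0, "rz": 0}, {"x": 0, "y": -0.3, "z": 0, "rx": 0, "ry": 0, "rz": 0}, {"x": 0, "y": -0.1, "z": 0, "rx": 0, "ry": 0, "rz": 0}]'

```text
clock: 14.3
tool_pos: [0.479, 0.0595, 0.089]
orientation: [-180.0, 0.0, -113.1]
force: [-0.2, 0.0, -0.1]
opening: 0.0003
gripper_force: 0.2
```

Run:
```python
from h import *
a=cams.snapshot("top")[130:285,225:445]; s=cams.snapshot("side")[195:370,245:355]
s=cv2.resize(s,None,fx=2.6,fy=2.6); a=cv2.resize(a,None,fx=2.3,fy=2.3)
o=np.zeros((460,800,3),np.uint8); o[:a.shape[0],:a.shape[1]]=a; o[:s.shape[0],510:510+s.shape[1]]=s; cv2.imwrite("pics/g.png",o)
```

```text
(no output)
```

View pics/g.png

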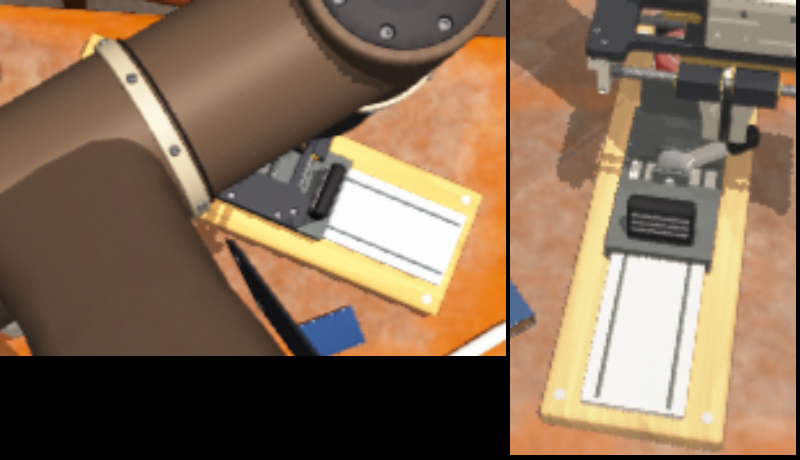

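The side view shows the lever pushed past upright, its black end at (745,138), leaning away at about 40°. Now up, over, and pressing down.

Call:
play_rows --motion '[{"x": 0, "y": 0.2, "z": -0.5, "rx": 0, "ry": 0, "rz": 0}, {"x": 0, "y": 0, "z": -0.6, "rx": 0, "ry": 0, "rz": 0}, {"x": 0, "y": -0.9, "z": 0, "rx": 0, "ry": 0, "rz": 0}, {"x": 0, "y": -0.86, "z": 0, "rx": 0, "ry": 0, "rz": 0}, {"x": 0, "y": 0, "z": 0, "rx": 0, "ry": 0, "rz": 0}, {"x": 0, "y": 0, "z": 0.4, "rx": 0, "ry": 0, "rz": 0}, {"x": 0, "y": 0, "z": 0.4, "rx": 0, "ry": 0, "rz": 0}, {"x": 0, "y": 0, "z": 0.3, "rx": 0, "ry": 0, "rz": 0}, {"x": 0, "y": 0, "z": 0.2, "rx": 0, "ry": 0, "rz": 0}, {"x": 0, "y": 0, "z": 0.2, "rx": 0, "ry": 0, "rz": 0}]'

```text
clock: 15.65
tool_pos: [0.5194, 0.0433, 0.0818]
orientation: [-179.5, 0.1, -112.9]
force: [15.6, -20.2, 14.7]
opening: 0.0006
gripper_force: 13.4
```

Call:
play_rows --motion '[{"x": 0, "y": 0, "z": 0.15, "rx": 0, "ry": 0, "rz": 0}, {"x": 0, "y": 0, "z": 0.15, "rx": 0, "ry": 0, "rz": 0}, {"x": 0, "y": 0, "z": 0.15, "rx": 0, "ry": 0, "rz": 0}, {"x": 0, "y": 0, "z": 0.15, "rx": 0, "ry": 0, "rz": 0}]'

```text
clock: 16.15
tool_pos: [0.5253, 0.0421, 0.0699]
orientation: [-178.9, 0.2, -112.7]
force: [30.3, -38.2, 19.3]
opening: 0.0003
gripper_force: 23.7
```

The force is mostly sideways, so the fingers are catching the lever's end. Backing off to look.

Call:
play_rows --motion '[{"x": 0, "y": 0, "z": -0.3, "rx": 0, "ry": 0, "rz": 0}, {"x": 0, "y": 0, "z": -0.6, "rx": 0, "ry": 0, "rz": 0}, {"x": 0, "y": 0, "z": -1, "rx": 0, "ry": 0, "rz": 0}, {"x": 0, "y": 0, "z": -1, "rx": 0, "ry": 0, "rz": 0}, {"x": 0, "y": 0, "z": -1, "rx": 0, "ry": 0, "rz": 0}, {"x": 0, "y": 0, "z": 0, "rx": 0, "ry": 0, "rz": 0}]'

```text
clock: 16.9
tool_pos: [0.5153, 0.0448, 0.1631]
orientation: [-179.9, 0.1, -113.1]
force: [0.1, 0.7, -0.4]
opening: 0.0003
gripper_force: 0.0
```

Run:
```python
from h import *
s=cams.snapshot("side")[140:340,245:395]; a=cams.snapshot("top")[130:285,225:445]
s=cv2.resize(s,None,fx=2.9,fy=2.9); a=cv2.resize(a,None,fx=1.6,fy=1.6)
o=np.zeros((590,800,3),np.uint8); o[:a.shape[0],:a.shape[1]]=a; o[:s.shape[0],360:360+s.shape[1]]=s; cv2.imwrite("pics/h.png",o)
```

```text
(no output)
```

View pics/h.png

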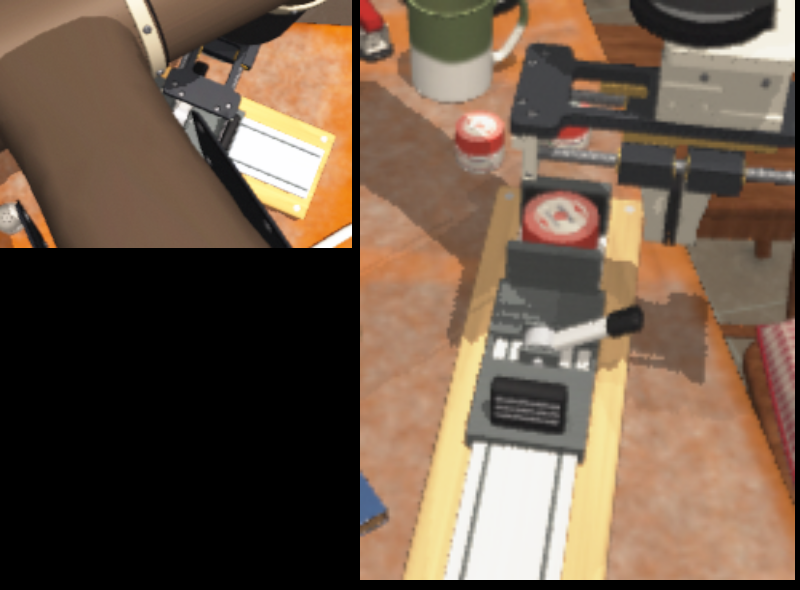

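Jar is still snug (560,220). The lever is about 30° up, pad at (626,320) and hinge at (540,340). I'll cast these rays onto the lever's vertical plane.

Run:
```python
from h import *
O=np.array([.4416,.0686]); c,s=np.cos(np.radians(-23.1)),np.sin(np.radians(-23.1)); M=np.array([[c,s],[-s,c]])
H=lambda P:np.r_[M@(P[:2]-O),P[2]]
for nm,p in(("pad mid",(626,320)),("pad end",(642,318)),("pad start",(609,324)),("hinge",(540,341))):
    uv=[245-.3+(p[0]-360)/2.9,140-.3+p[1]/2.9]
    a,b=H(cast("side",uv,0)[0]),H(cast("side",uv,.1)[0]); t=(.0066-a[1])/(b[1]-a[1]); print(nm,(a+t*(b-a)).round(4))
print("tcp",H(ctrl.get_obs()["tool_pos"]))
```

```text
pad mid [0.0575 0.0066 0.0792]
pad end [0.0679 0.0066 0.0831]
pad start [0.0464 0.0066 0.0731]
hinge [-0.0001  0.0066  0.0467]
tcp [0.07600899 0.00614297 0.16105698]
```

The hinge sits at holder x≈0, so I pressed too far out. I'll move in to x≈0.057, above the pad, and press again.

Call:
play_rows --motion '[{"x": 0, "y": 0.75, "z": 0, "rx": 0, "ry": 0, "rz": 0}, {"x": 0, "y": 0, "z": 0.8, "rx": 0, "ry": 0, "rz": 0}, {"x": 0, "y": 0, "z": 1, "rx": 0, "ry": 0, "rz": 0}, {"x": 0, "y": 0, "z": 0.8, "rx": 0, "ry": 0, "rz": 0}, {"x": 0, "y": 0, "z": 0.2, "rx": 0, "ry": 0, "rz": 0}, {"x": 0, "y": 0, "z": 0.2, "rx": 0, "ry": 0, "rz": 0}, {"x": 0, "y": 0, "z": 0.2, "rx": 0, "ry": 0, "rz": 0}, {"x": 0, "y": 0, "z": 0.2, "rx": 0, "ry": 0, "rz": 0}]'

```text
clock: 18.0
tool_pos: [0.4973, 0.0519, 0.0767]
orientation: [-180.0, 0.0, -113.1]
force: [-0.1, -0.6, 1.1]
opening: 0.0005
gripper_force: 0.3
```

Call:
play_rows --motion '[{"x": 0, "y": 0, "z": 0.15, "rx": 0, "ry": 0, "rz": 0}, {"x": 0, "y": 0, "z": 0.15, "rx": 0, "ry": 0, "rz": 0}, {"x": 0, "y": 0, "z": 0.15, "rx": 0, "ry": 0, "rz": 0}]'

```text
clock: 18.38
tool_pos: [0.4971, 0.0517, 0.0651]
orientation: [180.0, -0.0, -113.1]
force: [0.2, -0.1, 1.4]
opening: 0.0001
gripper_force: 0.3
```

Call:
play_rows --motion '[{"x": 0, "y": 0, "z": 0.15, "rx": 0, "ry": 0, "rz": 0}, {"x": 0, "y": 0, "z": 0.12, "rx": 0, "ry": 0, "rz": 0}, {"x": 0, "y": 0, "z": 0.12, "rx": 0, "ry": 0, "rz": 0}]'

```text
clock: 18.75
tool_pos: [0.4971, 0.0517, 0.0554]
orientation: [-180.0, 0.0, -113.1]
force: [0.5, -1.5, 0.8]
opening: 0.0006
gripper_force: 0.3
```

Call:
play_rows --motion '[{"x": 0, "y": 0, "z": 0.12, "rx": 0, "ry": 0, "rz": 0}, {"x": 0, "y": 0, "z": 0.12, "rx": 0, "ry": 0, "rz": 0}, {"x": 0, "y": 0, "z": 0.12, "rx": 0, "ry": 0, "rz": 0}]'

```text
clock: 19.12
tool_pos: [0.4973, 0.0517, 0.0466]
orientation: [-180.0, 0.0, -113.1]
force: [-3.5, 0.6, 17.1]
opening: 0.0003
gripper_force: 8.5
```

Call:
play_rows --motion '[{"x": 0, "y": 0, "z": 0.1, "rx": 0, "ry": 0, "rz": 0}, {"x": 0, "y": 0, "z": 0.08, "rx": 0, "ry": 0, "rz": 0}, {"x": 0, "y": 0, "z": 0.08, "rx": 0, "ry": 0, "rz": 0}]'

```text
clock: 19.5
tool_pos: [0.4979, 0.0519, 0.0443]
orientation: [-179.9, 0.0, -113.0]
force: [-22.0, 2.7, 67.3]
opening: 0.0004
gripper_force: 33.4
```

Run:
```python
from h import *
s=cams.snapshot("side")[140:340,245:395]
cv2.imwrite("pics/i.png",cv2.resize(s,None,fx=2.9,fy=2.9))
```

View pics/i.png

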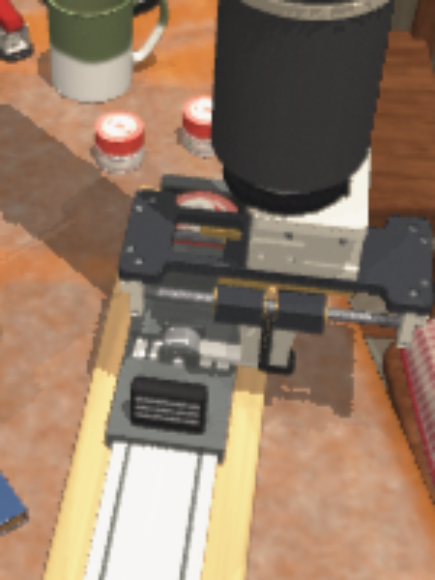

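The lever bar now lies flat under the fingers, at (200–290, 350–370), and 67 N marks the hard stop. Releasing and moving clear.

Call:
play_rows --motion '[{"x": 0, "y": 0, "z": -0.3, "rx": 0, "ry": 0, "rz": 0}, {"x": 0, "y": 0, "z": -0.6, "rx": 0, "ry": 0, "rz": 0}, {"x": 0, "y": 0, "z": -1, "rx": 0, "ry": 0, "rz": 0}, {"x": 0, "y": 0, "z": -1, "rx": 0, "ry": 0, "rz": 0}, {"x": 0, "y": 0, "z": -1, "rx": 0, "ry": 0, "rz": 0}, {"x": 0, "y": 0, "z": -1, "rx": 0, "ry": 0, "rz": 0}, {"x": 0, "y": 0, "z": 0, "rx": 0, "ry": 0, "rz": 0}, {"x": 0, "y": 0, "z": 0, "rx": 0, "ry": 0, "rz": 0}]'

```text
clock: 20.55
tool_pos: [0.4966, 0.0516, 0.162]
orientation: [180.0, -0.0, -113.1]
force: [-0.3, -0.0, -0.9]
opening: 0.0007
gripper_force: 0.0
```

Run:
```python
from h import *
s=cams.snapshot("side")[140:340,245:395]
cv2.imwrite("pics/j.png",cv2.resize(s,None,fx=2.9,fy=2.9))
```

```text
(no output)
```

View pics/j.png

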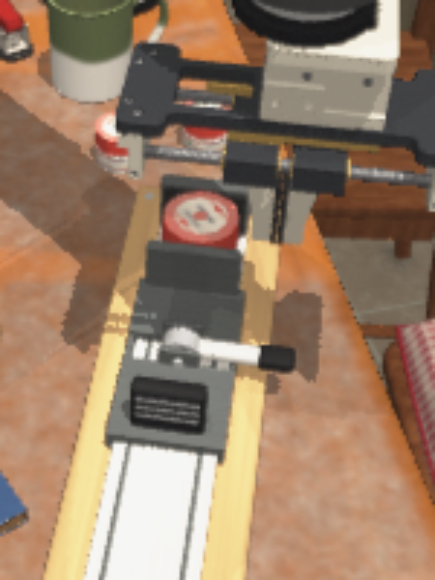

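The lever lies flat, pad at (277,357). The jar at (200,222) is upright between the jaws, and the rib hasn't moved. I'll check the lever angle by casting rays before handing in.

Run:
```python
from h import *
O=np.array([.4416,.0686]); c,s=np.cos(np.radians(-23.1)),np.sin(np.radians(-23.1)); M=np.array([[c,s],[-s,c]])
H=lambda P:np.r_[M@(P[:2]-O),P[2]]
for nm,p in(("pad mid",(277,357)),("bar",(215,349)),("hinge",(180,343))):
    uv=[245-.3+p[0]/2.9,140-.3+p[1]/2.9]
    a,b=H(cast("side",uv,0)[0]),H(cast("side",uv,.1)[0]); t=(.0066-a[1])/(b[1]-a[1]); print(nm,(a+t*(b-a)).round(4))
```

```text
pad mid [0.068  0.0066 0.0428]
bar [0.0247 0.0066 0.0429]
hinge [-0.0001  0.0066  0.0446]
```

The lever is level within measurement (pad and bar both at z≈0.043). Handing in.

```bash
python3 -c "
from plant import workorder
print(workorder.close_job())"
```

```text
the job is handed in; nothing more can be done
None
```

The job is handed in (no verdict came back): the camera shows the jar upright and snug between the jaws, the lever flat, and the arm clear at about 20.6 s; the arm never worked near the mug or salt shaker, though I did not re-measure them, and the fingers pushed sideways on the lever with about 50 N when the first press missed.

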